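# Move an assay cartridge between two push-push bays

## Task

Move the green assay cartridge from the grey holding bay to the white reader bay. Both bays have a push-push catch: press the cartridge gently until the grey bay's catch lets go and it springs up, only then lift it out, stand it in the white bay's slot and press it gently, never forcing it, until that catch holds it down. Leave the grey bay empty with its lift sprung up, and do not disturb the bottles or the dish.

Things in the scene. Friction and masses are not known exactly. Their poses are not given: they have to be found in the camera images.
- grey_bay: Holding bay, fixed upright grey block with orange front panel and top cover, 105 mm high. Origin: on the bench, on the axis of its vertical slot; z up. x is the slot's thin direction, y its long one. The block reaches x -30 to +62 mm, y -56 to +56 mm. The cover behind the slot (x 22 to 54 mm) stands 2 mm above the rim. At the start its catch holds the cartridge down.
- grey_bay_mouth (a point): Centre of the grey bay's slot mouth, 105 mm above the bench. The slot is 23.4 mm (x) by 61.4 mm (y), straight-walled, with a nearly sharp rim that does not guide. Inside, a sprung lift (a floor plate) carries the cartridge.
- grey_bay_lift: The grey bay's lift; origin: centre of its upper face. Raised: 56 mm above the bench. A spring lifts it with 4.5 N raised, 8.5 N at the bottom, damped (45 N per m/s). Push-push catch: pressed past the click and let go, a raised lift stays held 14 to 26 mm down, a held one rises fully (in about 0.5 s).
- white_bay: Reader bay, fixed: the same block in white with blue front panel and top cover; same sizes, slot, lift, origin and axes as the grey bay. Empty at the start, lift raised.
- white_bay_mouth (a point): Centre of the white bay's slot mouth, 105 mm above the bench; slot and rim as in the grey bay. The bays are delicate: a push of more than 20 N on a lift, or of more than 30 N on a slot's rim or walls, harms them.
- white_bay_lift: The white bay's lift, as the grey. In either bay the click lies 20 to 33 mm below the raised place, 5 to 7 mm below the held place; it differs by bay and run and cannot be seen. A stiff buffer (15 N per mm) begins 0.5 to 2 mm past the click: when a slow push has grown to 10 N the click is passed. Pressed short of it, the lift just comes back to where it was.
- cartridge: Green flat cartridge, 20 mm thick (its x), 58 mm wide (its y), 91 mm tall, 0.10 to 0.19 kg, alike both ways round, lowest 4 mm stepped in to 17 x 55 mm. Origin: centre of its underside, z up when upright. It stands loose on the lift. Above the mouth stand 42 mm with the lift raised, 16 to 28 mm when held; fully pressed its top stays above the mouth.
- cartridge_top (a point): Centre of the cartridge's flat top face, 91 mm above its underside.
- white_reagent: White bottle with white cap, 42 mm diameter, 68 mm high, loose on the bench; leave alone. Origin: centre of its underside.
- blue_reagent: White bottle with blue cap, 42 mm diameter, 68 mm high, loose on the bench; leave alone. Origin: centre of its underside.
- petri_dish: Covered round dish, 61 mm diameter, 15 mm high, loose on the bench; leave alone. Origin: centre of its underside.
There are look-alikes about, which are no part of the job. There is more than one size of the cartridge; the one meant has the size given above.

How it is judged:
By the outcome, as a careful person would: the job done as asked, in the order asked, and still so for the second after the job is handed in, with the robot touching nothing.
It also fails if it takes over 54 s, if anything falls off the work surface, if the arm or the gripper's body presses on something with over 40 N, if the wrist force passes 120 N, or if a joint passes its speed limit or range.

## Robot

A 7-joint arm with a two-finger parallel gripper is mounted at the origin on a cart in front of the work surface, level with it; the furniture and walls round the work are solid. World frame = base frame: x ahead of the robot, y to its left, z up, the work surface at z = 0. Lengths are in m, angles in rad, forces in N, time in s.
With the tool pointing down it reaches from about 0.35 to 0.9 m from the base axis. Payload 8.1 kg.
Tool frame: the origin (TCP) lies at the very end of the fingers, on their centre line; the grasp point (between the pads) lies 19 mm behind it; x points along the fingers, y is the direction in which the jaws open and shut, and the axes are right-handed (so a half turn about x gives the same grasp; the last joint's range is limited). The gripper opens to 92 mm and grips with 3 to 60 N. Pads are 19 mm wide; open, the fingers measure 130 mm over their backs; the gripper's body (75 mm by 190 mm) begins 47 mm behind the grasp point.
Start: joints at [-1.437, 0.434, 0.025, 1.573, -0.012, 1.134, -0.075], TCP at [0.147, 0.608, 0.227] pointing down, gripper open.
Joint ranges: [-2.62, 2.62], [-0.44, 2.09], [-1.27, 1.32], [0.08, 2.57], [-1.32, 4.46], [0.12, 2], [-2.74, 2.74]. Speed limits (rad/s): [2.22, 2.22, 3.01, 3.01, 3.14, 3.14, 3.14].

## Interface

Orientations are given as [roll, pitch, yaw] about the fixed x, y, z axes, in that order (R = Rz(yaw) Ry(pitch) Rx(roll)).
In Python, from rig import telemetry, eyes, arm gives the robot as it stands. The module is installed in compiled form; this text tells all that it offers.
- The arm moves only by the tool servo_tool, never from a script. Its argument "increments" is text: rows parted by semicolons, each of 7 numbers parted by spaces: the closure in counts, from 0 (fully open) to 255 (shut), then the shift along the world's x, y, z in mm, then the turn, a rotation vector about the world's x, y, z in degrees. A call has exactly 8 rows; each row shifts and turns the commanded pose from where the row before left it; what a row does not reach is not made up. A row lasts 1/8 s, in which the tool goes at most 62.5 mm and 10.7 degrees, less where a joint would pass 70% of its speed; a pose out of reach is approached as far as the arm can. A call is refused whole if a number of a shift passes 62.5 or a number of a turn 10.7, either way. A call with a gripper value outside its range is refused whole. The fingers move at their own pace and stop on an object; "newtons" is the grip in N (left out, the last holds). Time passes only in rows, so rows that do not move let the fingers close, or fill a call up. It gives the time, the measured TCP pose, the force and the opening at its end, in the units of the state.
- telemetry.get_state(): the state, without advancing time (a new reading comes with each control period).
- eyes.capture(name): name is "scene" or "top"; returns the picture (400x640x3 uint8, red, green, blue); there is no depth.
- eyes.camera_params(name): a dict with "fx", "fy", "cx", "cy" (pixels), "world_to_cam" (4x4, takes a point from world to camera coordinates). Camera axes: x right, y down, z forward; pixel columns grow to the right and rows downward; lengths in m; the calibration is good to about 2 mm. A picture is of the moment at which its call begins. camera_params takes no time and is no camera call.
- arm.job_done(): hands the job in, once; it reports no verdict.
The state is a dict: "clock": time; "joint_pos": joint angles; "joint_velocities": joint speeds; "effort": joint torques, N m; "ee_pos": TCP position; "eef_rot": TCP orientation; "wrist_force": force on the tool from outside, world axes, zero at the start; "wrist_torque": the same for the moment, N m; "grip_width": finger opening in m.
Only numpy, scipy, OpenCV 4.12 (cv2) and the standard library are available. Lean on these libraries where they do the work, as an engineer would, in place of code of your own. Each camera call takes 0.05 s, during which the arm holds its last target.

## Working session

There is one attempt and no reset: what is moved stays moved. The work goes in short steps, Python scripts to look and compute and a tool call to move; the robot and the scene stay as the last step left them, time stands still between calls to the robot, and variables do not carry over. Pictures are saved under pics/ and viewed, and the job is handed in when it is done.

Besides the shell and the picture viewer there is one more tool, called as name(argument=value, ...) on one line, values as JSON. servo_tool: Moves the arm, as the interface text tells. Its arguments: {"type":"object","properties":{"increments":{"type":"string"},"newtons":{"type":"number"}},"required":["increments"]}

```bash
mkdir -p pics && python3 - <<'E'
from rig import telemetry, eyes
import cv2
for n in("scene","top"):
    im=eyes.capture(n); cv2.imwrite(f"pics/{n}0.png",im[:,:,::-1])
    p=eyes.camera_params(n); print(n,p)
print(telemetry.get_state())
E
```

```text
scene {'fx': 377.587603371592, 'fy': 377.587603371592, 'cx': 320.43543303663245, 'cy': 196.5110279822887, 'world_to_cam': array([[ 0.85705796, -0.5149104 ,  0.01785882, -0.39538708],
       [-0.32109458, -0.56092104, -0.76306347,  0.37879104],
       [ 0.40292671,  0.64825525, -0.64607678,  0.59620996],
       [ 0.        ,  0.        ,  0.        ,  1.        ]])}
top {'fx': 393.8155075342235, 'fy': 393.8155075342235, 'cx': 331.6222726005867, 'cy': 199.91597397553454, 'world_to_cam': array([[-0.01132635, -0.99986187, -0.01216334,  0.21571603],
       [-0.99708132,  0.01221165, -0.07536396,  0.5561836 ],
       [ 0.07550209,  0.01127424, -0.99708191,  0.95813285],
       [ 0.        ,  0.        ,  0.        ,  1.        ]])}
{'clock': 0.1, 'joint_pos': array([-1.43658854,  0.43514078,  0.02497132,  1.57400765, -0.01163076,
        1.13402005, -0.07509598]), 'joint_velocities': array([-0.00066223, -0.00221866,  0.00030541, -0.00222142, -0.00031565,
       -0.00153788, -0.00104138]), 'effort': array([ 2.58606815e-03, -6.69121313e+01,  9.87775996e-01, -3.15143931e+01,
       -6.05411176e-02,  3.74457194e-02,  7.93386289e-05]), 'ee_pos': array([0.14655644, 0.60709169, 0.22603061]), 'eef_rot': array([-1.50011025,  1.56936563, -1.73699441]), 'wrist_force': array([-0.53041797,  0.23997974, -0.30097351]), 'wrist_torque': array([ 0.01050905,  0.000364  , -0.00230286]), 'grip_width': 0.09156952167111401}
```

View pics/scene0.png

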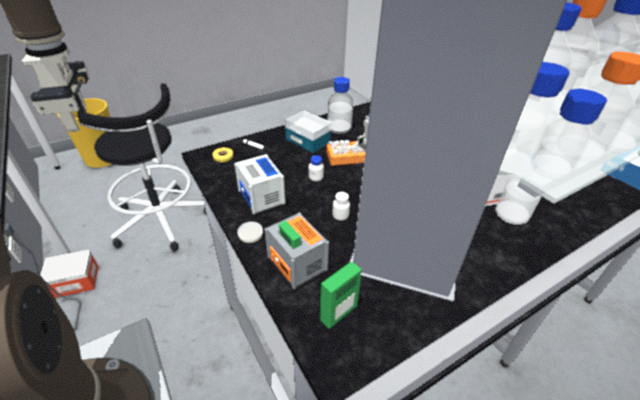

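View pics/top0.png

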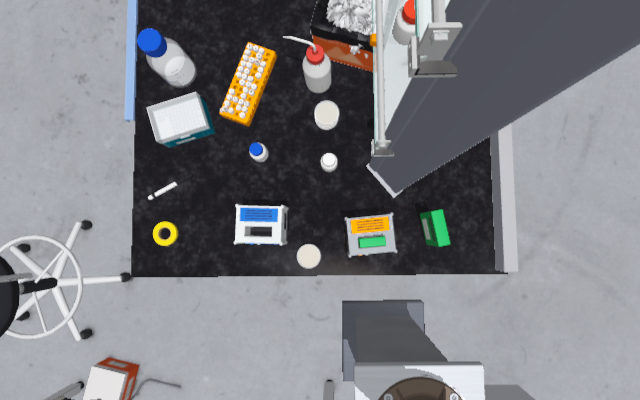

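Candidates for the cartridge: the green block in the grey bay (top view 371,241; scene 290,233) and the free-standing green box on the bench (top 435,228; scene 340,295). By the description it is the one in the grey bay. The pale disc at (327,115) also looks like the dish at (309,256). Next, a close crop to check.

```bash
python3 - <<'E'
import cv2,numpy as np
im=cv2.imread("pics/top0.png")
a=cv2.resize(im[190:280,225:305],None,fx=5,fy=5,interpolation=cv2.INTER_CUBIC)
b=cv2.resize(im[190:280,335:415],None,fx=5,fy=5,interpolation=cv2.INTER_CUBIC)
cv2.imwrite("pics/crop.png",np.hstack([a,b]))
s=cv2.imread("pics/scene0.png")
cv2.imwrite("pics/crops.png",cv2.resize(s[145:335,225:365],None,fx=3,fy=3,interpolation=cv2.INTER_CUBIC))
E
```

```text
(no output)
```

View pics/crop.png

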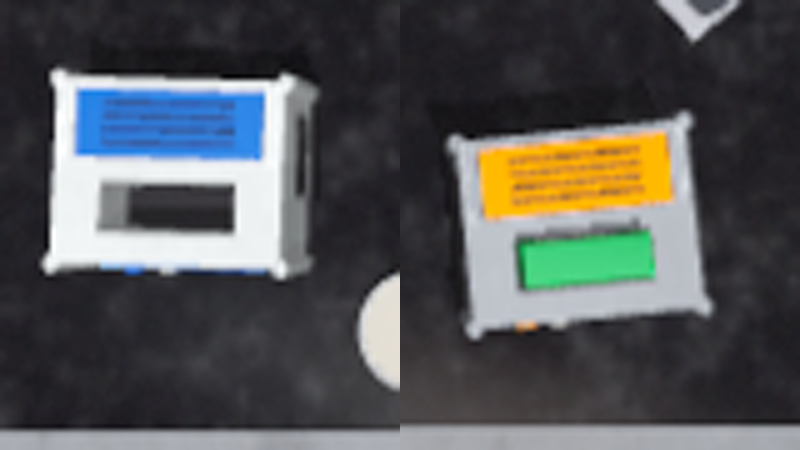

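View pics/crops.png

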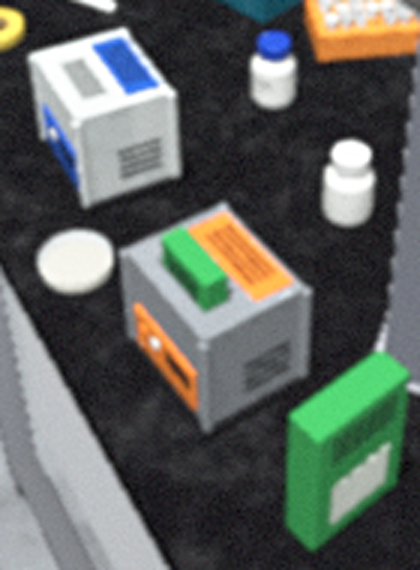

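```bash
cat > h.py <<'E'
import cv2,numpy as np
from rig import eyes
def ray(n,u,v):
    p=eyes.camera_params(n);T=p["world_to_cam"];R=T[:3,:3];o=-R.T@T[:3,3]
    d=R.T@np.array([(u-p["cx"])/p["fx"],(v-p["cy"])/p["fy"],1]);return o,d
def onz(n,u,v,z):
    o,d=ray(n,u,v);return o+d*(z-o[2])/d[2]
def quad(im,box,f,K=8):
    x0,y0,x1,y1=box
    c=cv2.resize(im[y0:y1,x0:x1],None,fx=K,fy=K,interpolation=cv2.INTER_CUBIC)
    m=f(cv2.cvtColor(c,cv2.COLOR_BGR2HSV)).astype(np.uint8)
    cs,_=cv2.findContours(m,cv2.RETR_EXTERNAL,cv2.CHAIN_APPROX_NONE)
    c=max(cs,key=cv2.contourArea)
    r=cv2.boxPoints(cv2.minAreaRect(c))
    return (r+.5)/K-.5+[x0,y0], ((c.reshape(-1,2)+.5)/K-.5+[x0,y0])
def rect(n,px,z):
    P=np.array([onz(n,*q,z)[:2] for q in px],np.float32)
    (c,s,a)=cv2.minAreaRect(P*1000); 
    b=cv2.boxPoints((c,s,a)); e=b[1]-b[0]; e2=b[2]-b[1]
    l=e if np.hypot(*e)>np.hypot(*e2) else e2
    ang=np.degrees(np.arctan2(l[1],l[0]))-90
    ang=(ang+90)%180-90
    return np.round(c,1),np.round(s,1),round(float(ang),2)
blue=lambda h:(h[...,0]>100)&(h[...,0]<125)&(h[...,1]>110)
org=lambda h:(h[...,0]>8)&(h[...,0]<30)&(h[...,1]>130)
grn=lambda h:(h[...,0]>55)&(h[...,0]<85)&(h[...,1]>110)&(h[...,2]>90)
dark=lambda h:(h[...,2]<170)
E
python3 - <<'E'
from h import *
t=cv2.imread("pics/top0.png");s=cv2.imread("pics/scene0.png")
for nm,im,cam,box,f,z in [("blue","t","top",(238,203,283,224),blue,.107),("slot",  "t","top",(242,224,277,240),dark,.105),
 ("orange","t","top",(345,210,395,235),org,.107),
 ("green16","t","top",(355,230,390,252),grn,.121),("green28","t","top",(355,230,390,252),grn,.133)]:
    q,c=quad(t,box,f); print(nm,*rect(cam,c,z), q.round(1).tolist())
for nm,box,f,z in [("sblue",(250,152,282,178),blue,.107),("sslot",(243,160,262,180),dark,.105),("sorange",(285,210,325,247),org,.107)]:
    q,c=quad(s,box,f); print(nm,*rect("scene",c,z), q.round(1).tolist())
# petri, bottles
for n,u,v,z in [("petri",309,256,.015),("wb",329,161,.068),("bb",257,149,.068),("box",432,213,.1)]:
    print(n,onz("top",u,v,z).round(3))
E
```

```text
blue [521.4 374.8] [85.3 30.3] -2.14 [[239.7, 220.5], [240.0, 207.2], [277.4, 208.2], [277.0, 221.5]]
slot [483.3 376.4] [62.6 23. ] -1.52 [[244.0, 236.1], [244.2, 225.9], [271.7, 226.3], [271.5, 236.5]]
orange [495.  122.7] [31.9 86. ] 5.01 [[350.1, 219.6], [387.9, 215.8], [389.4, 229.9], [351.5, 233.7]]
green16 [457.6 120.1] [21.6 60.1] 4.14 [[357.8, 237.8], [384.9, 235.5], [385.7, 245.2], [358.7, 247.5]]Traceback (most recent call last):
  File "<stdin>", line 6, in <module>
  File "h.py", line 17, in rect
    P=np.array([onz(n,*q,z)[:2] for q in px],np.float32)
                ~~~^^^^^^^^
  File "h.py", line 7, in onz
    o,d=ray(n,u,v);return o+d*(z-o[2])/d[2]
        ~~~^^^^^^^
  File "h.py", line 4, in ray
    p=eyes.camera_params(n);T=p["world_to_cam"];R=T[:3,:3];o=-R.T@T[:3,3]
ValueError: time passes only in moves, steps and waits
```

```bash
python3 - <<'E'
s=open('h.py').read()
s=s.replace("def ray(n,u,v):\n    p=eyes.camera_params(n)","CP={n:eyes.camera_params(n) for n in('top','scene')}\ndef ray(n,u,v):\n    p=CP[n]")
open('h.py','w').write(s)
E
python3 - <<'E'
from h import *
t=cv2.imread("pics/top0.png");s=cv2.imread("pics/scene0.png")
for nm,im,cam,box,f,z in [("blue","t","top",(238,203,283,224),blue,.107),("slot",  "t","top",(242,224,277,240),dark,.105),
 ("orange","t","top",(345,210,395,235),org,.107),
 ("green16","t","top",(355,230,390,252),grn,.121),("green28","t","top",(355,230,390,252),grn,.133)]:
    q,c=quad(t,box,f); print(nm,*rect(cam,c,z), q.round(1).tolist())
for nm,box,f,z in [("sblue",(250,152,282,178),blue,.107),("sslot",(243,160,262,180),dark,.105),("sorange",(285,210,325,247),org,.107)]:
    q,c=quad(s,box,f); print(nm,*rect("scene",c,z), q.round(1).tolist())
for n,u,v,z in [("petri",309,256,.015),("wb",329,161,.068),("bb",257,149,.068),("box",432,213,.1)]:
    print(n,onz("top",u,v,z).round(3))
E
```

```text
blue [521.4 374.8] [85.3 30.3] -2.14 [[239.7, 220.5], [240.0, 207.2], [277.4, 208.2], [277.0, 221.5]]
slot [483.3 376.4] [62.6 23. ] -1.52 [[244.0, 236.1], [244.2, 225.9], [271.7, 226.3], [271.5, 236.5]]
orange [495.  122.7] [31.9 86. ] 5.01 [[350.1, 219.6], [387.9, 215.8], [389.4, 229.9], [351.5, 233.7]]
green16 [457.6 120.1] [21.6 60.1] 4.14 [[357.8, 237.8], [384.9, 235.5], [385.7, 245.2], [358.7, 247.5]]
green28 [458.  121.1] [21.3 59.3] 4.14 [[357.8, 237.8], [384.9, 235.5], [385.7, 245.2], [358.7, 247.5]]
sblue [518.7 372.5] [81.1 28.6] -2.19 [[255.1, 160.3], [263.1, 154.2], [277.3, 172.7], [269.3, 178.8]]
sslot [478.7 432.3] [1.8 1.3] -22.13 [[242.6, 159.6], [243.1, 159.6], [243.1, 159.9], [242.6, 159.9]]
sorange [491.6 121.9] [32.4 84.5] 4.76 [[287.1, 222.1], [296.8, 212.8], [321.4, 238.3], [311.8, 247.6]]
petri [0.42  0.267 0.015]
wb [0.649 0.214 0.068]
bb [0.68  0.386 0.068]
box [ 0.52 -0.02  0.1 ]
```

```bash
python3 - <<'E'
from h import *
from scipy.spatial.transform import Rotation as R
from rig import telemetry
st=telemetry.get_state()
print(R.from_euler('xyz',st['eef_rot']).as_matrix().round(3))
for u,v in[(366,165),(395,196),(425,172),(370,155),(388,155)]: print(u,v,onz("top",u,v,0).round(3))
for u,v in[(355,275),(452,298),(360,262)]: print('s',u,v,onz("scene",u,v,0).round(3))
print("box",onz("top",450,244,0).round(3),onz("top",425,247,0).round(3))
# green top height: scene top-corners vs top
s=cv2.imread("pics/scene0.png");t=cv2.imread("pics/top0.png")
cv2.imwrite("pics/g2.png",np.hstack([cv2.resize(s[210:255,270:310],None,fx=10,fy=10,interpolation=cv2.INTER_CUBIC),cv2.resize(t[226:271,352:392],None,fx=10,fy=10,interpolation=cv2.INTER_CUBIC)]))
E
```

```text
[[-0.     0.235  0.972]
 [-0.001  0.972 -0.235]
 [-1.    -0.001  0.   ]]
366 165 [0.649 0.12  0.   ]
395 196 [0.568 0.048 0.   ]
425 172 [ 0.629 -0.03   0.   ]
370 155 [0.675 0.11  0.   ]
388 155 [0.674 0.064 0.   ]
s 355 275 [0.572 0.033 0.   ]
s 452 298 [ 0.716 -0.121  0.   ]
s 360 262 [0.604 0.058 0.   ]
box [ 0.446 -0.087  0.   ] [ 0.439 -0.024  0.   ]
```

View pics/g2.png

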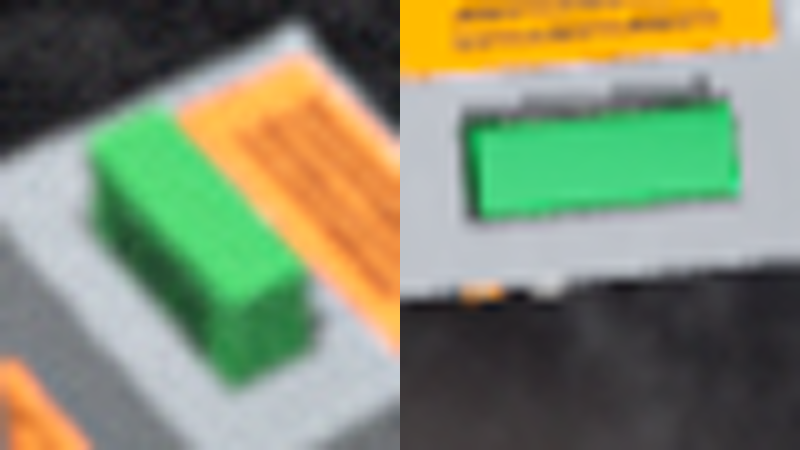

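The crop confirms it: the green block in the grey bay's slot measures about 21×60 mm on top (needs 20×58). The grey slot axis is near (0.457, 0.120) with yaw about 5°, and the white one near (0.483, 0.376) with yaw about -2°. I'll move with the jaws shut to press the top.

servo_tool(increments="255 25 -40 0 0 0 2.3;255 25 -40 0 0 0 2.3;255 25 -40 0 0 0 2.3;255 25 -40 0 0 0 2.3;255 25 -40 0 0 0 2.3;255 25 -40 0 0 0 2.3;255 25 -40 0 0 0 2.3;255 25 -40 0 0 0 2.3", newtons=20)

```text
clock: 1.1
ee_pos: [0.3471, 0.286, 0.2266]
eef_rot: [-2.701, 1.571, -2.616]
wrist_force: [0.7, 0.4, -0.5]
grip_width: 0.0164
```

servo_tool(increments="255 22 -33 0 0 0 0;255 22 -33 0 0 0 0;255 22 -33 -5 0 0 0;255 22 -33 -10 0 0 0;255 21 -34 -15 0 0 0;255 0 0 -20 0 0 0;255 0 0 -20 0 0 0;255 0 0 -14 0 0 0")

```text
clock: 2.1
ee_pos: [0.4552, 0.1214, 0.1418]
eef_rot: [-2.829, 1.57, -2.745]
wrist_force: [-0.3, 1.2, 0.3]
grip_width: 0.0005
```

```bash
cat > look.py <<'E'
import sys
from h import *
from rig import telemetry
from scipy.spatial.transform import Rotation as R
n=sys.argv[1]
out=[]
for c,b in (("top",[int(k) for k in sys.argv[2].split(',')]),("scene",[int(k) for k in sys.argv[3].split(',')])):
    im=eyes.capture(c)[:,:,::-1]; cv2.imwrite(f"pics/{n}_{c}_full.png",im)
    x0,y0,x1,y1=b; out.append(cv2.resize(im[y0:y1,x0:x1],(390,390),interpolation=cv2.INTER_CUBIC))
cv2.imwrite(f"pics/{n}.png",np.hstack(out))
st=telemetry.get_state();M=R.from_euler('xyz',st['eef_rot']).as_matrix()
print(st['clock'],st['ee_pos'].round(4),"jaw deg",np.degrees(np.arctan2(M[1,1],M[0,1])).round(2),"x",M[:,0].round(4),st['wrist_force'].round(2),st['grip_width'].round(4))
E
python3 look.py a 300,150,440,290 230,150,370,290
```

```text
Traceback (most recent call last):
  File "look.py", line 12, in <module>
    print(st['clock'],st['ee_pos'].round(4),"jaw deg",np.degrees(np.arctan2(M[1,1],M[0,1])).round(2),"x",M[:,0].round(4),st['wrist_force'].round(2),st['grip_width'].round(4))
                                                                                                                                                    ^^^^^^^^^^^^^^^^^^^^^^
AttributeError: 'float' object has no attribute 'round'
```

View pics/a.png

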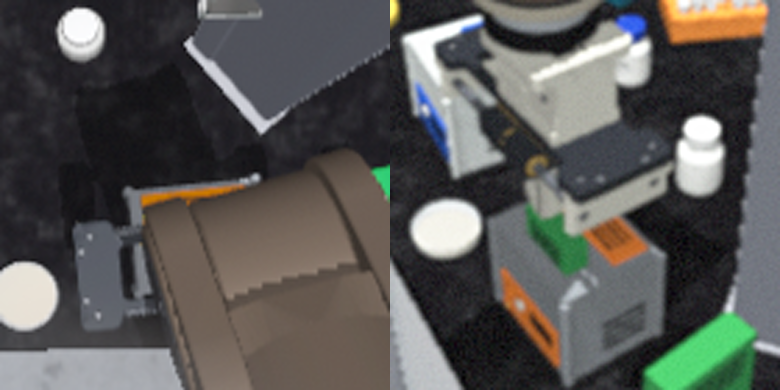

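servo_tool(increments="255 0 0 -1.4 0 0 0;255 0 0 -1.4 0 0 0;255 0 0 -1.4 0 0 0;255 0 0 -1.4 0 0 0;255 0 0 -1.4 0 0 0;255 0 0 -1.4 0 0 0;255 0 0 -1.4 0 0 0;255 0 0 -1.4 0 0 0")

```text
clock: 3.2
ee_pos: [0.4556, 0.1216, 0.1314]
eef_rot: [2.584, 1.571, 2.668]
wrist_force: [0.0, 0.2, 1.2]
grip_width: 0.0007
```

servo_tool(increments="255 0 0 -0.6 0 0 0;255 0 0 -0.6 0 0 0;255 0 0 -0.6 0 0 0;255 0 0 -0.6 0 0 0;255 0 0 -0.6 0 0 0;255 0 0 -0.6 0 0 0;255 0 0 -0.6 0 0 0;255 0 0 -0.6 0 0 0")

```text
clock: 4.2
ee_pos: [0.4558, 0.1216, 0.1269]
eef_rot: [0.529, 1.57, 0.613]
wrist_force: [-0.4, 0.4, 4.8]
grip_width: 0.0004
```

servo_tool(increments="255 0 0 -0.1 0 0 0;255 0 0 -0.1 0 0 0;255 0 0 -0.1 0 0 0;255 0 0 -0.1 0 0 0;255 0 0 -0.15 0 0 0;255 0 0 -0.15 0 0 0;255 0 0 -0.15 0 0 0;255 0 0 -0.15 0 0 0")

```text
clock: 5.2
ee_pos: [0.4557, 0.1216, 0.1257]
eef_rot: [0.924, 1.571, 1.009]
wrist_force: [0.1, 0.3, 4.7]
grip_width: 0.0003
```

servo_tool(increments="255 0 0 -0.15 0 0 0;255 0 0 -0.15 0 0 0;255 0 0 -0.15 0 0 0;255 0 0 -0.15 0 0 0;255 0 0 -0.15 0 0 0;255 0 0 -0.15 0 0 0;255 0 0 -0.1 0 0 0;255 0 0 -0.1 0 0 0")

```text
clock: 6.2
ee_pos: [0.4557, 0.1216, 0.1247]
eef_rot: [0.922, 1.571, 1.006]
wrist_force: [-0.4, -0.4, 4.7]
grip_width: 0.0009
```

servo_tool(increments="255 0 0 -0.15 0 0 0;255 0 0 -0.15 0 0 0;255 0 0 -0.15 0 0 0;255 0 0 -0.15 0 0 0;255 0 0 -0.15 0 0 0;255 0 0 -0.15 0 0 0;255 0 0 -0.1 0 0 0;255 0 0 -0.1 0 0 0")

```text
clock: 7.2
ee_pos: [0.4557, 0.1216, 0.1235]
eef_rot: [1.459, 1.571, 1.543]
wrist_force: [-0.5, 0.4, 4.7]
grip_width: 0.0004
```

servo_tool(increments="255 0 0 -0.15 0 0 0;255 0 0 -0.15 0 0 0;255 0 0 -0.15 0 0 0;255 0 0 -0.15 0 0 0;255 0 0 -0.15 0 0 0;255 0 0 -0.15 0 0 0;255 0 0 -0.1 0 0 0;255 0 0 -0.1 0 0 0")

```text
clock: 8.2
ee_pos: [0.4557, 0.1216, 0.1225]
eef_rot: [0.661, 1.571, 0.745]
wrist_force: [-0.5, -0.9, 4.0]
grip_width: 0.0006
```

servo_tool(increments="255 0 0 -0.15 0 0 0;255 0 0 -0.15 0 0 0;255 0 0 -0.15 0 0 0;255 0 0 -0.15 0 0 0;255 0 0 -0.15 0 0 0;255 0 0 -0.15 0 0 0;255 0 0 -0.1 0 0 0;255 0 0 -0.1 0 0 0")

```text
clock: 9.2
ee_pos: [0.4557, 0.1216, 0.1214]
eef_rot: [0.591, 1.571, 0.675]
wrist_force: [-0.5, -1.0, 4.9]
grip_width: 0.0005
```

servo_tool(increments="255 0 0 -0.15 0 0 0;255 0 0 -0.15 0 0 0;255 0 0 -0.15 0 0 0;255 0 0 -0.15 0 0 0;255 0 0 -0.15 0 0 0;255 0 0 -0.15 0 0 0;255 0 0 -0.1 0 0 0;255 0 0 -0.1 0 0 0")

```text
clock: 10.2
ee_pos: [0.4558, 0.1216, 0.1204]
eef_rot: [0.418, 1.57, 0.502]
wrist_force: [-0.6, -0.1, 7.0]
grip_width: 0.0006
```

servo_tool(increments="255 0 0 -0.1 0 0 0;255 0 0 -0.1 0 0 0;255 0 0 -0.1 0 0 0;255 0 0 -0.1 0 0 0;255 0 0 -0.05 0 0 0;255 0 0 0 0 0 0;255 0 0 0 0 0 0;255 0 0 0 0 0 0")

```text
clock: 11.2
ee_pos: [0.456, 0.1217, 0.1202]
eef_rot: [0.41, 1.57, 0.494]
wrist_force: [-1.1, -0.4, 9.0]
grip_width: 0.0002
```

servo_tool(increments="255 0 0 -0.1 0 0 0;255 0 0 -0.1 0 0 0;255 0 0 -0.1 0 0 0;255 0 0 0 0 0 0;255 0 0 2 0 0 0;255 0 0 8 0 0 0;255 0 0 15 0 0 0;255 0 0 30 0 0 0")

```text
clock: 12.2
ee_pos: [0.4546, 0.1211, 0.1743]
eef_rot: [-2.76, 1.568, -2.675]
wrist_force: [0.7, 0.6, -0.2]
grip_width: 0.0006
```

```bash
sed -i "s/st\['grip_width'\].round(4)/round(st['grip_width'],4)/" look.py && python3 look.py b 300,150,440,290 230,150,370,290
```

```text
12.3 [0.457  0.1219 0.1769] jaw deg 94.82 x [ 0.0036  0.0015 -1.    ] [ 0.46 -0.26 -0.13] 0.0003
```

View pics/b.png

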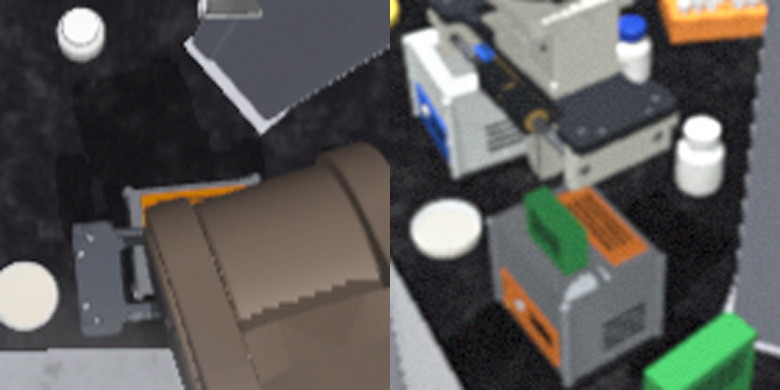

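servo_tool(increments="40 0 0 0 0 0 0;40 0 0 0 0 0 0;40 0 0 0 0 0 0;40 0 0 0 0 0 0;40 0 0 0 0 0 0;40 0 0 0 0 0 0;40 0 0 0 0 0 0;40 0 0 0 0 0 0")

```text
clock: 13.3
ee_pos: [0.4557, 0.1216, 0.1745]
eef_rot: [0.832, 1.571, 0.916]
wrist_force: [1.6, -0.7, 0.2]
grip_width: 0.075
```

```bash
python3 look.py c 300,150,440,290 270,200,340,270
```

```text
13.4 [0.4556 0.1216 0.1745] jaw deg 94.83 x [ 0.e+00  1.e-04 -1.e+00] [-0.07  0.31 -0.32] 0.0768
```

View pics/c.png

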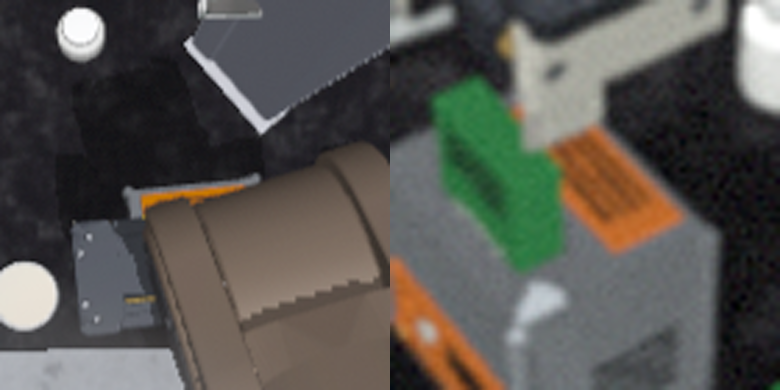

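servo_tool(increments="40 0 0 -12 0 0 0;40 0 0 -12 0 0 0;40 0 0 -12 0 0 0;40 0 0 -12 0 0 0;40 0 0 -11 0 0 0;120 0 0 0 0 0 0;120 0 0 0 0 0 0;120 0 0 0 0 0 0", newtons=12)

```text
clock: 14.4
ee_pos: [0.4559, 0.1215, 0.1159]
eef_rot: [0.274, 1.57, 0.358]
wrist_force: [-0.6, -1.5, -0.9]
grip_width: 0.0583
```

servo_tool(increments="200 0 0 0 0 0 0;200 0 0 4 0 0 0;200 0 0 8 0 0 0;200 0 0 12 0 0 0;200 0 0 12 0 0 0;200 0 0 12 0 0 0;200 0 0 12 0 0 0;200 0 0 12 0 0 0", newtons=15)

```text
clock: 15.4
ee_pos: [0.4556, 0.1216, 0.1884]
eef_rot: [0.542, 1.571, 0.626]
wrist_force: [-0.2, -0.3, -2.6]
grip_width: 0.058
```

```bash
python3 look.py d 300,150,440,290 230,150,370,290
```

```text
15.5 [0.4564 0.1218 0.1889] jaw deg 94.83 x [ 0.0021  0.001  -1.    ] [-0.21  0.94 -1.43] 0.0583
```

View pics/d.png

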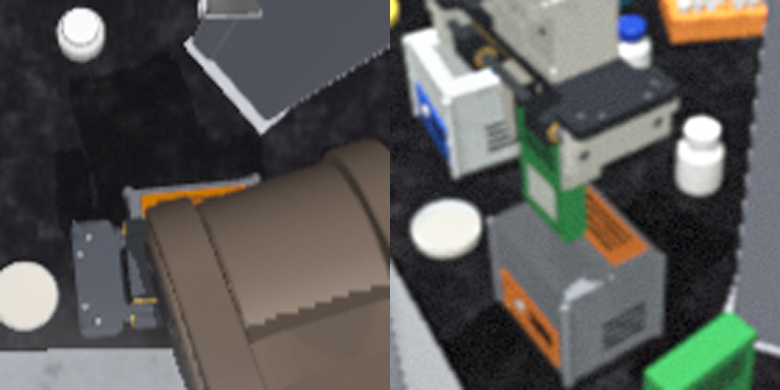

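servo_tool(increments="200 4 36 0 0 0 -0.9;200 4 44 0 0 0 -1.2;200 4 44 0 0 0 -1.2;200 4.5 44 0 0 0 -1.2;200 5 44 0 0 0 -1.2;200 5 44 0 0 0 -1.2;200 0 0 -8 0 0 0;200 0 0 -7 0 0 0")

```text
clock: 16.5
ee_pos: [0.4819, 0.3768, 0.1714]
eef_rot: [-2.051, 1.569, -2.087]
wrist_force: [-0.4, -0.1, -1.6]
grip_width: 0.0579
```

```bash
python3 look.py e 200,150,340,290 220,110,320,210 && python3 - <<'E'
from h import *
s=cv2.imread("pics/scene0.png")
cv2.imwrite("pics/ws.png",cv2.resize(s[145:195,230:290],None,fx=12,fy=12,interpolation=cv2.INTER_CUBIC))
s=cv2.imread("pics/e_scene_full.png")
cv2.imwrite("pics/we.png",cv2.resize(s[135:185,230:290],None,fx=12,fy=12,interpolation=cv2.INTER_CUBIC))
E
```

```text
16.6 [0.4818 0.3757 0.1713] jaw deg 87.85 x [-0.0016 -0.0021 -1.    ] [-0.77 -0.97 -1.49] 0.0587
```

View pics/e.png

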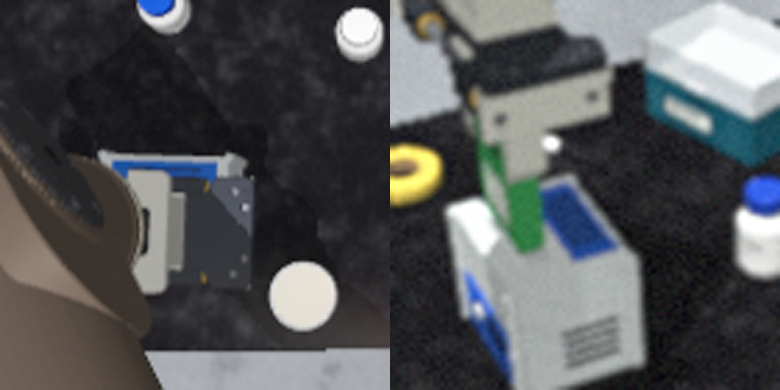

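View pics/ws.png

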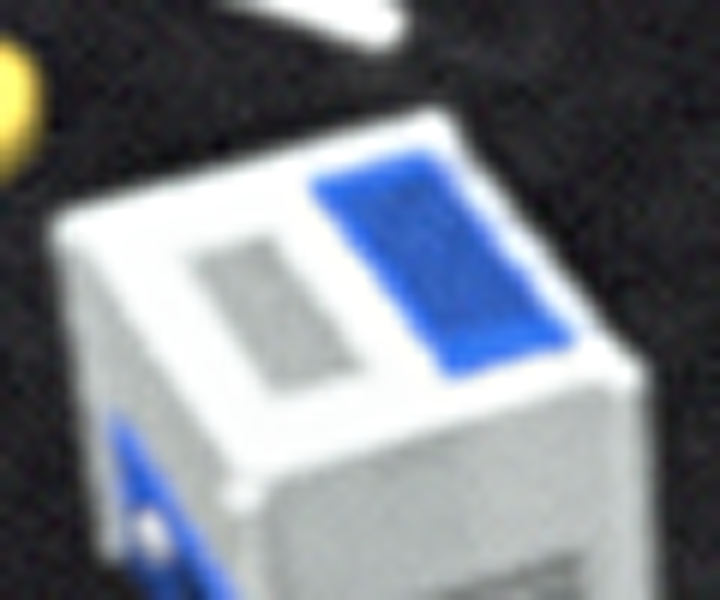

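View pics/we.png

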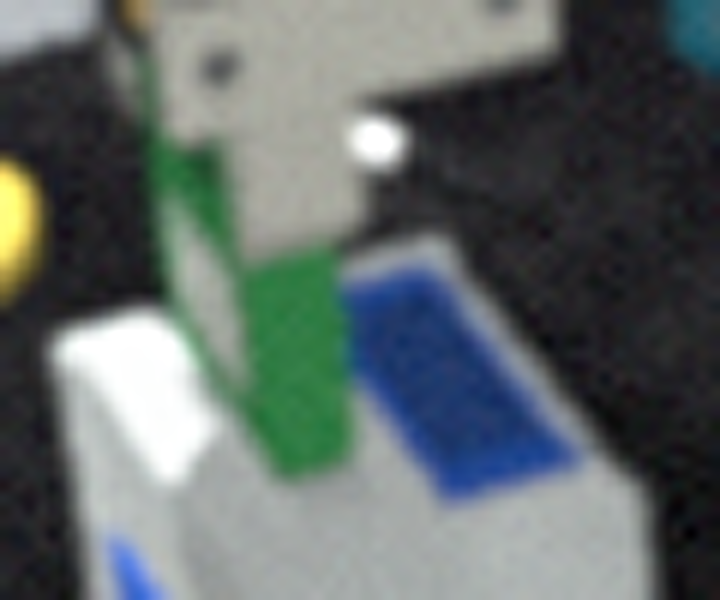

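```bash
python3 - <<'E'
from h import *
f=lambda a,b,v0:((a+.5)/12-.5+230,(b+.5)/12-.5+v0)
S=np.array([onz("scene",*f(a,b,145),.105)*1000 for a,b in[(192,250),(272,235),(362,372),(282,392)]])
print(S.round(1),S.mean(0).round(1))
# camera is on the -y? position:
T=CP["scene"]["world_to_cam"];print(-T[:3,:3].T@T[:3,3])
for z in (.1114,.1154):
  print(z,[ (onz("scene",*f(a,b,135),z)*1000).round(1) for a,b in[(290,480),(345,468),(352,455),(335,245+0)]])
E
```

```text
[[475.1 404.9 105. ]
 [492.3 401.6 105. ]
 [489.1 346.6 105. ]
 [471.8 348.4 105. ]] [482.1 375.4 105. ]
[ 0.22026847 -0.37761329  0.68130016]
0.1114 [array([474.8, 349.7, 111.4]), array([486.4, 347.9, 111.4]), array([489.5, 351.3, 111.4]), array([518.1, 425. , 111.4])]
0.1154 [array([473. , 344.6, 115.4]), array([484.5, 342.8, 115.4]), array([487.6, 346.2, 115.4]), array([516. , 419.4, 115.4])]
```

servo_tool(increments="200 0 -1.2 0 0 0 0;200 0 0 -2 0 0 0;200 0 0 -2 0 0 0;200 0 0 -1.5 0 0 0;200 0 0 -1 0 0 0;200 0 0 -1 0 0 0;200 0 0 -1 0 0 0;200 0 0 -1 0 0 0")

```text
clock: 17.6
ee_pos: [0.4821, 0.3764, 0.1629]
eef_rot: [0.788, 1.571, 0.752]
wrist_force: [0.1, 0.3, -1.6]
grip_width: 0.0587
```

servo_tool(increments="200 0 0 -1 0 0 0;200 0 0 -1 0 0 0;200 0 0 -1 0 0 0;200 0 0 -0.7 0 0 0;200 0 0 -0.7 0 0 0;200 0 0 -0.7 0 0 0;200 0 0 -0.7 0 0 0;200 0 0 0 0 0 0")

```text
clock: 18.6
ee_pos: [0.4821, 0.3763, 0.1571]
eef_rot: [-2.0, 1.571, -2.036]
wrist_force: [0.1, 0.5, -1.5]
grip_width: 0.0584
```

servo_tool(increments="200 0 0 -1 0 0 0;200 0 0 -2 0 0 0;200 0 0 -3 0 0 0;200 0 0 -3 0 0 0;200 0 0 -3 0 0 0;200 0 0 -3 0 0 0;200 0 0 -3 0 0 0;200 0 0 0 0 0 0")

```text
clock: 19.6
ee_pos: [0.482, 0.3763, 0.1389]
eef_rot: [-2.401, 1.57, -2.437]
wrist_force: [0.5, 0.5, -0.9]
grip_width: 0.0584
```

servo_tool(increments="200 0 0 -3 0 0 0;200 0 0 -4 0 0 0;200 0 0 -4 0 0 0;200 0 0 -4 0 0 0;200 0 0 -3 0 0 0;200 0 0 -2 0 0 0;200 0 0 -1.5 0 0 0;200 0 0 0 0 0 0")

```text
clock: 20.6
ee_pos: [0.4821, 0.3763, 0.1176]
eef_rot: [-2.241, 1.571, -2.277]
wrist_force: [0.6, -0.5, -2.3]
grip_width: 0.0582
```

servo_tool(increments="200 0 0 -1 0 0 0;200 0 0 -0.7 0 0 0;40 0 0 0 0 0 0;40 0 0 0 0 0 0;40 0 0 0 0 0 0;40 0 0 5 0 0 0;40 0 0 15 0 0 0;40 0 0 25 0 0 0")

```text
clock: 21.6
ee_pos: [0.4819, 0.3761, 0.1619]
eef_rot: [-2.312, 1.57, -2.349]
wrist_force: [0.3, 0.6, -0.3]
grip_width: 0.0773
```

```bash
python3 look.py f 200,150,340,290 220,110,320,210
```

```text
21.7 [0.4838 0.3775 0.1647] jaw deg 87.92 x [ 0.004   0.0038 -1.    ] [0.45 0.26 0.77] 0.0774
```

View pics/f.png

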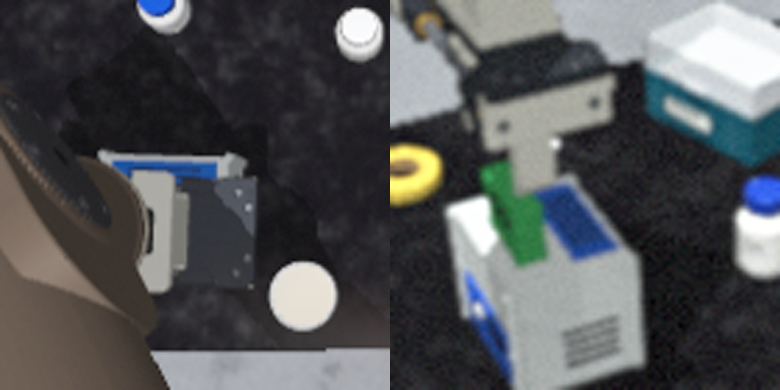

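servo_tool(increments="255 0 0 0 0 0 0;255 0 0 0 0 0 0;255 0 0 0 0 0 0;255 0 0 0 0 0 0;255 0 0 0 0 0 0;255 0 0 -3 0 0 0;255 0 0 -3 0 0 0;255 0 0 -2 0 0 0")

```text
clock: 22.7
ee_pos: [0.482, 0.3763, 0.1527]
eef_rot: [-2.48, 1.57, -2.517]
wrist_force: [-0.1, -0.2, -0.8]
grip_width: 0.0025
```

servo_tool(increments="255 0 0 -1.5 0 0 0;255 0 0 -1.5 0 0 0;255 0 0 -1.5 0 0 0;255 0 0 -1.5 0 0 0;255 0 0 -1.5 0 0 0;255 0 0 -1.5 0 0 0;255 0 0 -1.5 0 0 0;255 0 0 -1.5 0 0 0")

```text
clock: 23.7
ee_pos: [0.4822, 0.3765, 0.141]
eef_rot: [0.89, 1.57, 0.854]
wrist_force: [-0.7, -0.3, 3.4]
grip_width: 0.0004
```

servo_tool(increments="255 0 0 -1.6 0 0 0;255 0 0 -1.6 0 0 0;255 0 0 -1.6 0 0 0;255 0 0 -1.6 0 0 0;255 0 0 -1.6 0 0 0;255 0 0 -1.6 0 0 0;255 0 0 -1.6 0 0 0;255 0 0 -1.2 0 0 0")

```text
clock: 24.7
ee_pos: [0.4822, 0.3764, 0.1286]
eef_rot: [1.19, 1.571, 1.154]
wrist_force: [-0.5, -0.6, 4.9]
grip_width: 0.0008
```

servo_tool(increments="255 0 0 -0.15 0 0 0;255 0 0 -0.15 0 0 0;255 0 0 -0.15 0 0 0;255 0 0 -0.15 0 0 0;255 0 0 -0.15 0 0 0;255 0 0 -0.15 0 0 0;255 0 0 -0.15 0 0 0;255 0 0 -0.15 0 0 0")

```text
clock: 25.7
ee_pos: [0.4822, 0.3764, 0.1274]
eef_rot: [0.694, 1.571, 0.658]
wrist_force: [0.2, -0.3, 5.3]
grip_width: 0.0003
```

servo_tool(increments="255 0 0 -0.15 0 0 0;255 0 0 -0.15 0 0 0;255 0 0 -0.15 0 0 0;255 0 0 -0.15 0 0 0;255 0 0 -0.15 0 0 0;255 0 0 -0.15 0 0 0;255 0 0 -0.15 0 0 0;255 0 0 -0.15 0 0 0")

```text
clock: 26.7
ee_pos: [0.4822, 0.3764, 0.1262]
eef_rot: [1.321, 1.571, 1.285]
wrist_force: [0.0, -0.9, 5.4]
grip_width: 0.0001
```

servo_tool(increments="255 0 0 -0.15 0 0 0;255 0 0 -0.15 0 0 0;255 0 0 -0.15 0 0 0;255 0 0 -0.15 0 0 0;255 0 0 -0.15 0 0 0;255 0 0 -0.15 0 0 0;255 0 0 -0.15 0 0 0;255 0 0 -0.15 0 0 0")

```text
clock: 27.7
ee_pos: [0.4822, 0.3764, 0.125]
eef_rot: [1.028, 1.571, 0.992]
wrist_force: [0.1, 0.1, 5.3]
grip_width: 0.0004
```

servo_tool(increments="255 0 0 -0.15 0 0 0;255 0 0 -0.15 0 0 0;255 0 0 -0.15 0 0 0;255 0 0 -0.15 0 0 0;255 0 0 -0.15 0 0 0;255 0 0 -0.15 0 0 0;255 0 0 -0.15 0 0 0;255 0 0 -0.15 0 0 0")

```text
clock: 28.7
ee_pos: [0.4821, 0.3764, 0.1238]
eef_rot: [1.427, 1.571, 1.391]
wrist_force: [-0.2, -0.7, 4.3]
grip_width: 0.0005
```

servo_tool(increments="255 0 0 -0.15 0 0 0;255 0 0 -0.15 0 0 0;255 0 0 -0.15 0 0 0;255 0 0 -0.15 0 0 0;255 0 0 -0.15 0 0 0;255 0 0 -0.15 0 0 0;255 0 0 -0.15 0 0 0;255 0 0 -0.15 0 0 0")

```text
clock: 29.7
ee_pos: [0.4822, 0.3764, 0.1227]
eef_rot: [1.032, 1.571, 0.996]
wrist_force: [0.3, -0.4, 6.5]
grip_width: 0.0004
```

servo_tool(increments="255 0 0 -0.1 0 0 0;255 0 0 -0.1 0 0 0;255 0 0 -0.1 0 0 0;255 0 0 -0.1 0 0 0;255 0 0 -0.1 0 0 0;255 0 0 -0.1 0 0 0;255 0 0 -0.1 0 0 0;255 0 0 0 0 0 0")

```text
clock: 30.7
ee_pos: [0.4824, 0.3765, 0.1224]
eef_rot: [0.912, 1.57, 0.875]
wrist_force: [-0.8, -0.7, 9.2]
grip_width: 0.0005
```

servo_tool(increments="255 0 0 -0.1 0 0 0;255 0 0 -0.1 0 0 0;255 0 0 -0.1 0 0 0;255 0 0 0 0 0 0;255 0 0 0 0 0 0;255 0 0 0 0 0 0;255 0 0 0 0 0 0;255 0 0 0 0 0 0")

```text
clock: 31.7
ee_pos: [0.4824, 0.3766, 0.1223]
eef_rot: [0.875, 1.57, 0.838]
wrist_force: [-2.0, -1.5, 9.8]
grip_width: 0.0004
```

servo_tool(increments="255 0 0 1 0 0 0;255 0 0 2 0 0 0;255 0 0 4 0 0 0;255 0 0 8 0 0 0;255 0 0 20 0 0 0;255 0 0 30 0 0 0;255 0 0 30 0 0 0;255 0 0 20 0 0 0")

```text
clock: 32.7
ee_pos: [0.4823, 0.3763, 0.2382]
eef_rot: [0.733, 1.57, 0.697]
wrist_force: [0.1, 0.4, 0.3]
grip_width: 0.0009
```

servo_tool(increments="255 -10 30 0 0 0 0;255 -20 35 0 0 0 0;255 -20 35 0 0 0 0;255 -20 35 0 0 0 0;255 -20 35 0 0 0 0;255 -20 30 0 0 0 0;255 -15 20 0 0 0 0;255 0 0 0 0 0 0")

```text
clock: 33.7
ee_pos: [0.355, 0.5977, 0.2361]
eef_rot: [-2.879, 1.57, -2.912]
wrist_force: [0.7, 0.1, 0.2]
grip_width: 0.0007
```

```bash
python3 look.py g 215,170,415,290 225,140,345,290 && python3 - <<'E'
from h import *
s=cv2.imread("pics/g_scene_full.png");t=cv2.imread("pics/g_top_full.png")
cv2.imwrite("pics/gz.png",np.vstack([np.hstack([cv2.resize(s[145:195,230:290],(390,325),interpolation=cv2.INTER_CUBIC),cv2.resize(s[205:255,265:325],(390,325),interpolation=cv2.INTER_CUBIC)]),cv2.resize(t[195:260,225:415],(780,267),interpolation=cv2.INTER_CUBIC)]))
E
```

```text
33.8 [0.3581 0.5953 0.2365] jaw deg 87.88 x [ 7.e-04 -1.e-03 -1.e+00] [ 0.91 -0.99  0.84] 0.0008
```

View pics/gz.png

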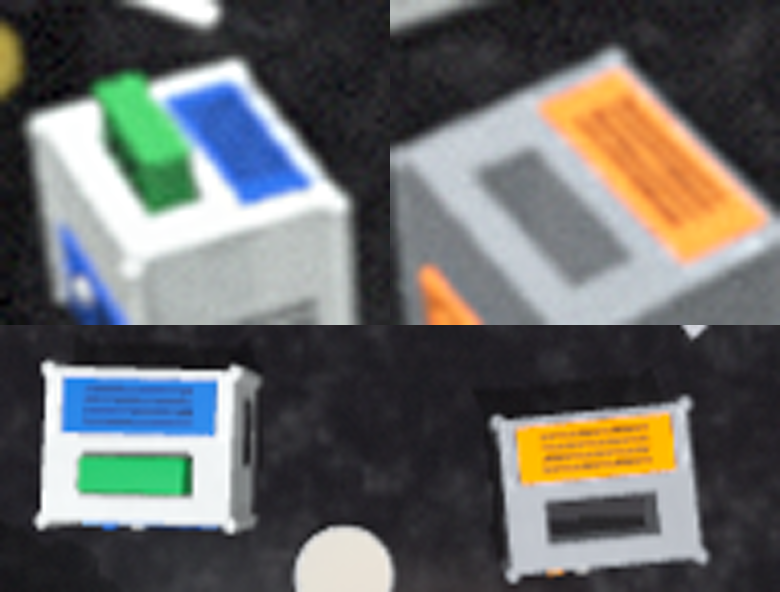

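View pics/g_top_full.png

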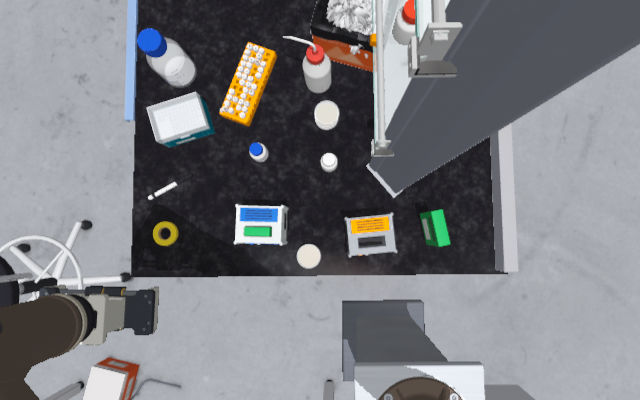

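The top and scene views show the green cartridge held down in the white bay (about 22 mm standing above the mouth, top view 257,231). The grey slot is empty. The dish (309,256) and the bottles (329,161 and 257,149) are where they were.

```bash
python3 -c "
from rig import arm
print(arm.job_done())"
```

```text
the job is handed in; nothing more can be done
None
```

The green cartridge is now held down in the white reader bay, the grey bay is empty, and the job was handed in at about 34 s of the 54 s allowed.

- **Grey bay:** I pressed the cartridge slowly, reading 9.0 N before a last small press, until the catch let go. It sprang up to about 41 mm above the mouth, then I gripped it with 12–15 N and lifted it out.
- **White bay:** The cartridge went into the slot with no noticeable contact force. I pressed it slowly to a reading of 9.8 N, plus the cartridge's own weight on the lift, then let go.
- **Last checks:** About 2 s after I let go, it stood about 22 mm above the white mouth, which fits the held range of 16 to 28 mm. The dish and both bottles are at the same pixels as at the start, and the gripper is clear of everything.
- **Not measured directly:** I did not measure the height of the empty grey lift. I take it as raised because the cartridge rose fully on it and nothing has pressed it since.
- **Disagreement:** The two cameras differed by about 2–4 mm in absolute position, so I relied on relative offsets between the bays.

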